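# Stand the round logs in their sealing stands

### The job

Stand the three round logs in the bored plywood stands so their ends can be sealed, one at a time, thickest log first, then the middle one, then the thinnest. Each goes upright, right down on the bottom of its own pocket: the thickest log in the widest pocket, the middle one in the middle-sized pocket, the thinnest in the narrowest. Leave the two split logs standing where they are.

Things in the scene. Friction and masses are not known exactly. Their poses are not given: they have to be found in the camera images.
- log_thick_center (a point): The thickest of the three round logs: a bark-brown upright cylinder with a pale end, 66 mm in diameter and 75 mm tall, standing on the table. The point is its centre, half-way up; z runs up along the log.
- log_middle_center (a point): The middle-sized of the three round logs: a bark-brown upright cylinder with a pale end, 53 mm in diameter and 75 mm tall, standing on the table. The point is its centre, half-way up; z runs up along the log.
- log_thin_center (a point): The thinnest of the three round logs: a bark-brown upright cylinder with a pale end, 40 mm in diameter and 75 mm tall, standing on the table. The point is its centre, half-way up; z runs up along the log.
- stand_wide_floor (a point): The stand with the widest pocket: a fixed plywood block 110 x 110 x 20 mm lying on the table, with one round pocket of 82 mm diameter, 12 mm deep, bored in its middle from above and lined black at the bottom. The point is the centre of the pocket's floor, 8 mm above the table and 12 mm below the block's top; x and y run along the block's sides, z up.
- stand_medium_floor (a point): The stand with the middle-sized pocket: a fixed plywood block 110 x 110 x 20 mm lying on the table, with one round pocket of 69 mm diameter, 12 mm deep, bored in its middle from above and lined black at the bottom. The point is the centre of the pocket's floor, 8 mm above the table and 12 mm below the block's top; x and y run along the block's sides, z up.
- stand_narrow_floor (a point): The stand with the narrowest pocket: a fixed plywood block 110 x 110 x 20 mm lying on the table, with one round pocket of 56 mm diameter, 12 mm deep, bored in its middle from above and lined black at the bottom. The point is the centre of the pocket's floor, 8 mm above the table and 12 mm below the block's top; x and y run along the block's sides, z up.
- split_half_center (a point): A split log, half-round as seen from above (flat face 72 mm wide, 36 mm deep), 75 mm tall, standing on end. To be left alone. The point is in its middle, half-way up; z up, the flat face 15 mm from the point on its -x side.
- split_quarter_center (a point): A split log, a quarter wedge as seen from above (sides 56 mm, 79 mm wide at most), 75 mm tall, standing on end. To be left alone. The point is near its middle, half-way up; z up, the sharp edge 27 mm from the point on its -x side.
There are look-alikes about, which are no part of the job. Leave any blue or purple look-alike of the part that bears log_thick_center alone.

How it is judged (in metres and radians):
On the way, in this order (a step that is already met when the one before it is completed fails the run):
1. the thick round log stands upright on the floor of the wide pocket, let go (horizontal distance between log_thick_center and stand_wide_floor below 0.012 m and z of log_thick_center in the frame of stand_wide_floor between 0.0335 and 0.0415 m and angle between log_thick_center's own z axis and vertical below 0.1 rad and contact force between log_thick and the fingers below 0.2 N), for 0.2 s.
2. the middle round log stands upright on the floor of the medium pocket, let go (horizontal distance between log_middle_center and stand_medium_floor below 0.012 m and z of log_middle_center in the frame of stand_medium_floor between 0.0335 and 0.0415 m and angle between log_middle_center's own z axis and vertical below 0.1 rad and contact force between log_middle and the fingers below 0.2 N), for 0.2 s.
3. the thin round log stands upright on the floor of the narrow pocket, let go (horizontal distance between log_thin_center and stand_narrow_floor below 0.012 m and z of log_thin_center in the frame of stand_narrow_floor between 0.0335 and 0.0415 m and angle between log_thin_center's own z axis and vertical below 0.1 rad and contact force between log_thin and the fingers below 0.2 N), for 0.2 s.
At the end, for the whole second after the job is handed in: Each of the three round logs stands in its own stand's pocket (thick in wide, middle in medium, thin in narrow): its centre within 12 mm sideways of the pocket's centre and 33.5 to 41.5 mm above the pocket's floor (37.5 mm when seated), leaning less than 0.1 rad, at rest (below 0.02 m/s) and let go (all of step 1 and all of step 2 and all of step 3 and linear speed of each of log_thick, log_middle, log_thin below 0.02 m/s); the robot touches nothing.
It fails at once if the half-round split log is shifted by more than 30 mm or knocked over (distance of split_half_center from where it was at the start of the episode above 0.03 m or angle between split_half_center's own z axis and vertical above 0.5 rad).
It fails at once if the quarter split log is shifted by more than 30 mm or knocked over (distance of split_quarter_center from where it was at the start of the episode above 0.03 m or angle between split_quarter_center's own z axis and vertical above 0.5 rad).
It also fails if it takes over 88 s, if anything falls off the work surface, if the arm or the gripper's body presses on something with over 40 N, if the wrist force passes 120 N, or if a joint passes its speed limit or range.

### The arm

A 6-joint arm with a two-finger parallel gripper is mounted at the origin on the work surface. World frame = base frame: x ahead of the robot, y to its left, z up, the work surface at z = 0. Lengths are in m, angles in degrees, forces in N, time in s.
With the tool pointing down it reaches from about 0.325 to 0.85 m from the base axis. Payload 15.5 kg.
Tool frame: the origin (TCP) lies at the very end of the fingers, on their centre line; the grasp point (between the pads) lies arm.grip_depth behind it (arm.grip_depth is the distance from the TCP to the grasp point, in m); z points along the fingers, y is the direction in which the jaws open and shut (so a half turn about z gives the same grasp; the last joint's range is limited). The gripper opens to 91 mm and grips with 3 to 60 N. Pads are 32 mm wide; open, the fingers measure 118 mm over their backs; the gripper's body (76 mm by 178 mm) begins 60 mm behind the grasp point.
Start: joints at [62.825, 28.281, 77.091, -0, 74.628, -5.472], TCP at [0.231, 0.581, 0.214] pointing down, gripper open.
Joint ranges: [-166.48, 166.48], [-47.26, 123.95], [12.59, 153.08], [-70.14, 250.14], [6.76, 159.57], [-176.63, 176.63]. Speed limits (degrees/s): [108.29, 108.29, 147.25, 172.46, 172.46, 172.46].

### API

Orientations are given as a 3x3 rotation matrix whose columns are the frame's x, y, z axes.
In Python, from rig import arm gives the robot as it stands. Calls block until the motion is done:
- arm.move_to(position, orientation): joint-space move of the TCP to a pose.
- arm.move_l(position, orientation=None, feed=0.15): straight line of the TCP; orientation=None keeps the orientation; feed is the mean speed in m/s.
- arm.move_joints(angles): joint-space move.
- arm.grip(opening): finger opening in m; the grip force is fixed at half the most; returns when the fingers have stopped.
- arm.sleep(seconds).
- arm.solve_ik(position, orientation): joint angles nearest the present ones, or None.
- arm.snapshot(name): name is "scene" or "top" or "wrist"; returns the picture (400x640x3 uint8, red, green, blue); there is no depth.
- arm.get_calibration(name): a dict with "intrinsics" (3x3 intrinsics, pixels), "cam_to_world" (4x4, takes a point from camera to world coordinates). Camera axes: x right, y down, z forward; pixel columns grow to the right and rows downward; lengths in m; the calibration is good to about 2 mm. A picture is of the moment at which its call begins: read the wrist's pose just before it. get_calibration takes no time and is no camera call; for the wrist camera it gives the pose at the moment of the call.
A pose or a line that the arm cannot do raises arm.Unreachable and nothing moves.
- arm.sign_off(): hands the job in, once; it reports no verdict.
Readings, each from a call of its own:
- arm.current_t(): time.
- arm.current_joint_positions(): joint angles.
- arm.current_dq(): joint speeds.
- arm.current_tau(): joint torques, N m.
- arm.current_ee_pos(): TCP position.
- arm.current_tool_rot(): TCP orientation.
- arm.current_force(): force on the tool from outside, world axes, zero at the start.
- arm.current_torque(): the same for the moment, N m.
- arm.current_width(): finger opening in m.
Only numpy, scipy, OpenCV 4.12 (cv2) and the standard library are available. Lean on these libraries where they do the work, as an engineer would, in place of code of your own. Each camera call takes 0.05 s, during which the arm holds its last target. There are 200 camera calls.

## Working session

There is one attempt and no reset: what is moved stays moved. The work goes in short steps, each a Python script; the robot and the scene stay as the last script left them, time stands still between calls to the robot, and variables do not carry over. Pictures are saved under pics/ and viewed, about 12 in all and at most 16, crops included, and the job is handed in when it is done.

```bash
mkdir -p pics; python3 - <<'E'
from rig import arm
import cv2,numpy as np
for n in ["top","scene"]:
    im=arm.snapshot(n); cv2.imwrite(f"pics/{n}0.png",im[:,:,::-1])
    c=arm.get_calibration(n); print(n,c["intrinsics"].round(1).tolist(),c["cam_to_world"].round(3).tolist())
print(arm.grip_depth,arm.current_tool_rot().round(3),arm.current_t())
E
```

```text
top [[376.5, 0.0, 318.7], [0.0, 376.5, 202.5], [0.0, 0.0, 1.0]] [[0.016, -0.991, 0.133, 0.336], [-1.0, -0.015, 0.01, -0.008], [-0.008, -0.133, -0.991, 1.023], [0.0, 0.0, 0.0, 1.0]]
scene [[388.6, 0.0, 314.9], [0.0, 388.6, 194.7], [0.0, 0.0, 1.0]] [[0.768, 0.339, -0.543, 0.984], [0.64, -0.416, 0.646, -0.625], [-0.006, -0.844, -0.537, 0.569], [0.0, 0.0, 0.0, 1.0]]
0.0188 [[-0.929  0.37  -0.001]
 [ 0.37   0.929 -0.001]
 [ 0.    -0.001 -1.   ]] 0.1
```

View pics/top0.png

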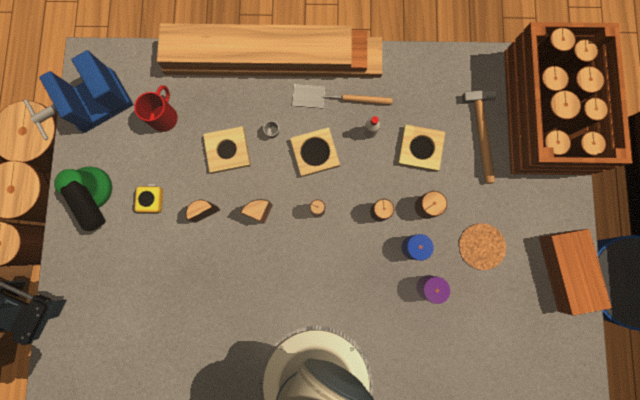

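View pics/scene0.png

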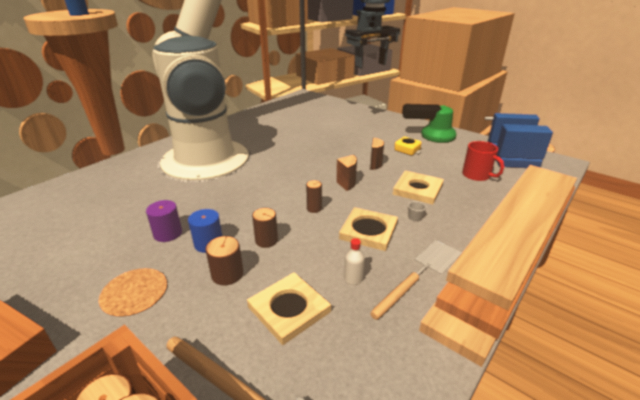

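The top view shows three round logs in a row, at about (317,208) thin, (384,209) middle and (433,204) thick. The blue (420,247) and purple (436,290) cylinders are look-alikes. The split logs are at (202,211) and (257,210). The stands are at (227,149), (315,151) and (422,147), plus a small yellow object at (148,199). I'll enlarge this area to confirm.

```bash
python3 - <<'E'
import cv2
im=cv2.imread("pics/top0.png")
cv2.imwrite("pics/cropA.png",cv2.resize(im[120:225,195:345],None,fx=5,fy=5,interpolation=cv2.INTER_CUBIC))
cv2.imwrite("pics/cropB.png",cv2.resize(im[120:225,300:450],None,fx=5,fy=5,interpolation=cv2.INTER_CUBIC))
E
```

```text
(no output)
```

View pics/cropA.png

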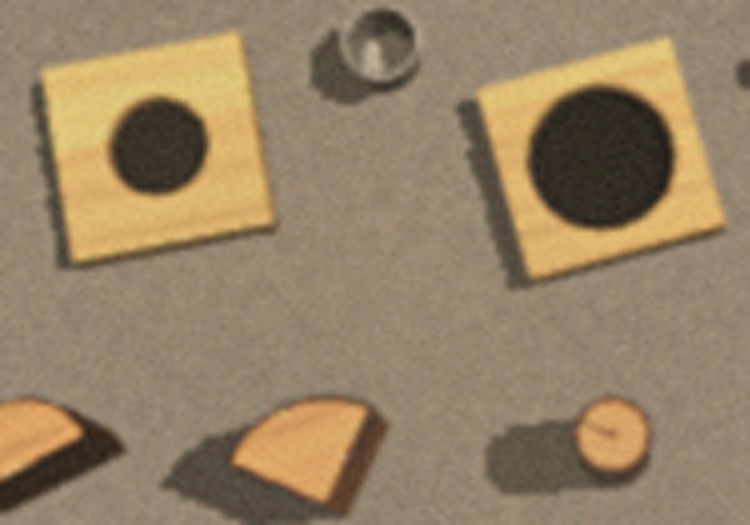

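View pics/cropB.png

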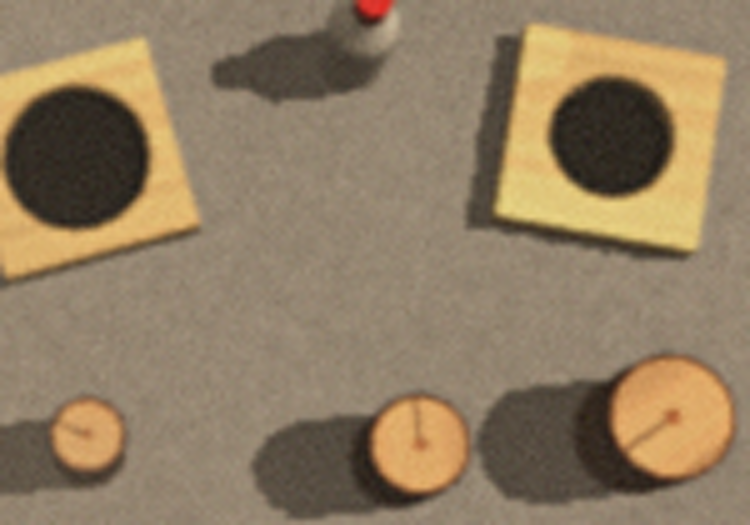

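Pocket diameters in the crops are 98, 145 and 124 px for the left, centre and right stands, so left is narrow, centre is wide and right is medium. The bark-brown log tops measure 74, 98 and 124 px, so they are thin, middle and thick in that order. Next I compute positions and cross-check them with the wrist camera.

```bash
cat > h.py <<'E'
from rig import arm
import cv2,numpy as np
R=np.array([[-1,0,0],[0,1,0],[0,0,-1.]])
def ray(c,uv,z):
    T=c["cam_to_world"]; d=T[:3,:3]@np.linalg.inv(c["intrinsics"])@[uv[0],uv[1],1]
    return T[:3,3]+d*(z-T[2,3])/d[2]
def proj(c,p):
    T=np.linalg.inv(c["cam_to_world"]); q=c["intrinsics"]@(T[:3,:3]@p+T[:3,3]); return q[:2]/q[2]
E
python3 - <<'E'
from h import *
c=arm.get_calibration("top"); P={}
for n,u,v,ox,z,d in [("thick",672,417,300,.075,124),("middle",419,444,300,.075,98),("thin",614,436,195,.075,74),
  ("wide",601,157,195,.02,145),("medium",611,135,300,.02,124),("narrow",159,145,195,.02,98),("blue",602,637,300,.075,124)]:
    f=lambda a:ray(c,((a+.5)/5-.5+ox,(v+.5)/5-.5+120),z)
    P[n]=f(u); print(n,P[n].round(4),"diam",round(np.linalg.norm(f(u+d/2)-f(u-d/2)),4),"reach",round(np.hypot(*P[n][:2]),3))
np.save("P.npy",P,allow_pickle=True)
def view(x,y,k):
    arm.move_to([x,y,.30],R); arm.sleep(.3)
    w=arm.get_calibration("wrist"); im=arm.snapshot("wrist")[:,:,::-1].copy(); np.save(f"w{k}.npy",w,allow_pickle=True)
    cv2.imwrite(f"pics/w{k}_raw.png",im)
    for n,p in P.items():
        q=proj(w,p).round().astype(int); print(n,q); cv2.drawMarker(im,tuple(map(int,q)),(255,0,255),0,10,1)
    cv2.imwrite(f"pics/w{k}.png",im)
m=(P["wide"]+P["narrow"])/2; view(.5,m[1],1)
m=(P["thick"]+P["wide"])/2; view(.5,m[1],2); print(arm.current_t())
E
```

```text
thick [ 0.4661 -0.2906  0.075 ] diam 0.0626 reach 0.549
middle [ 0.4504 -0.1626  0.075 ] diam 0.0495 reach 0.479
thin [0.4518 0.0045 0.075 ] diam 0.0375 reach 0.452
wide [0.6123 0.0149 0.02  ] diam 0.0794 reach 0.612
medium [ 0.6288 -0.2775  0.02  ] diam 0.0677 reach 0.687
narrow [0.6156 0.2576 0.02  ] diam 0.0539 reach 0.667
blue [ 0.3548 -0.2531  0.075 ] diam 0.0617 reach 0.436
thick [-11 152]
middle [ 86 140]
thin [216 141]
wide [244 239]
medium [ 65 248]
narrow [394 241]
blue [-9 58]
thick [201 152]
middle [299 140]
thin [430 141]
wide [413 239]
medium [233 248]
narrow [563 241]
blue [222  58]
3.775
```

View pics/w1.png

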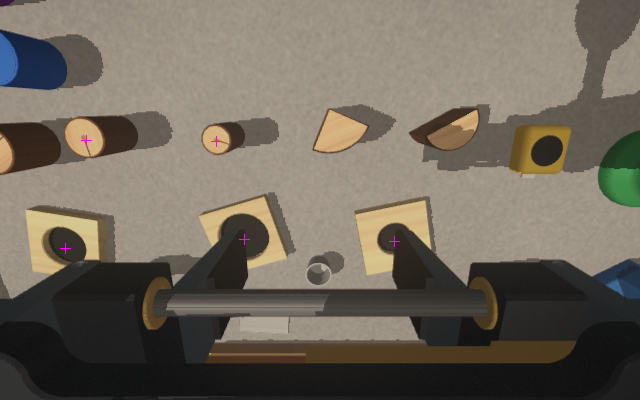

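View pics/w2.png

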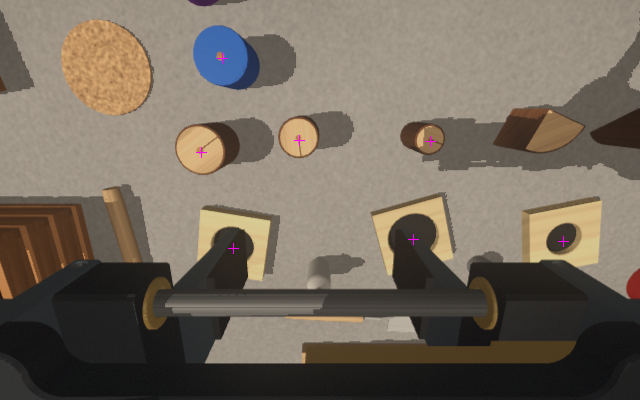

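Both wrist views put the markers, projected from the top view, on the log tops and pockets to within about 2 px (about 3 mm). Sizes and reach are also consistent. Now the thick log.

```bash
cat >> h.py <<'E'
def place(log,stand,G=.034,H=.155):
    P=np.load("P.npy",allow_pickle=True).item(); a=P[log][:2]; b=P[stand][:2]
    arm.grip(.091)
    arm.move_to([*a,H],R); arm.move_l([*a,G],R,feed=.12)
    arm.grip(0); print("width",arm.current_width(),"pos",arm.current_ee_pos().round(4),"F",arm.current_force().round(1))
    z0=arm.current_ee_pos()[2]
    arm.move_l([*a,H],R,feed=.15); arm.move_l([*b,H],R,feed=.2)
    print("width",arm.current_width())
    arm.move_l([*b,z0+.03],R,feed=.12); print("F",arm.current_force().round(1))
    arm.move_l([*b,z0+.0095],R,feed=.04); arm.sleep(.2); print("F",arm.current_force().round(1),arm.current_ee_pos().round(4))
    arm.grip(.091); arm.sleep(.3); arm.move_l([*b,H],R,feed=.15)
    arm.move_to([.45,P[log][1],.30],R); arm.sleep(.3)
    for k in ("wrist","top"):
        c=arm.get_calibration(k); im=arm.snapshot(k); cv2.imwrite(f"pics/after_{log}_{k}.png",im[:,:,::-1])
        print(k,"expected top of seated log px",proj(c,np.array([*b,.083])).round(1))
    print("t",arm.current_t())
E
python3 - <<'E'
from h import *
place("thick","wide")
im=cv2.imread("pics/after_thick_top.png")
cv2.imwrite("pics/c_thick.png",cv2.resize(im[120:225,250:450],None,fx=4,fy=4,interpolation=cv2.INTER_CUBIC))
E
```

```text
width 0.06544501521412527 pos [ 0.4662 -0.2907  0.0342] F [-0.9  0.3  5.4]
width 0.06562233837720484
F [-0.5  0.2 -1. ]
F [-0.5  0.1 -1.5] [0.6124 0.0149 0.044 ]
wrist expected top of seated log px [527.7 288.2]
top expected top of seated log px [314.4 144.4]
t 14.65
```

View pics/c_thick.png

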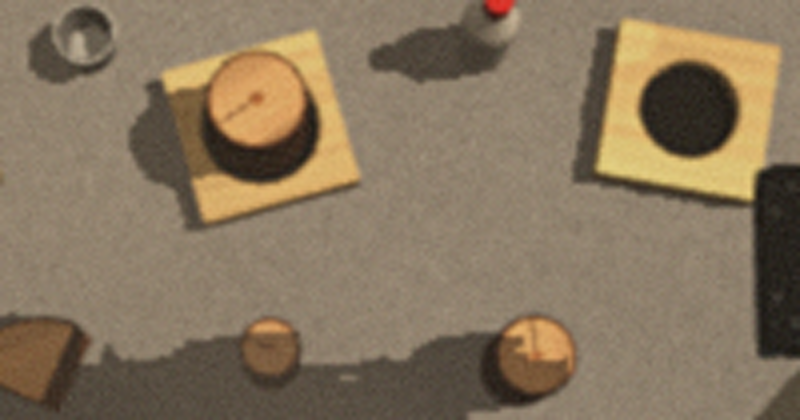

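The thick log's top centre is at crop (257,100), which is full-image (314.1,144.9); I expected (314.4,144.4). It is seated and centred. Next, the middle log.

```bash
python3 - <<'E'
from h import *
place("middle","medium")
im=cv2.imread("pics/after_middle_top.png")
cv2.imwrite("pics/c_middle.png",cv2.resize(im[110:225,270:470],None,fx=4,fy=4,interpolation=cv2.INTER_CUBIC))
E
```

```text
width 0.052544935661341406 pos [ 0.4504 -0.1626  0.0341] F [-0.6  0.2  3.1]
width 0.052371345259013644
F [ 0.7  0.1 -0.8]
F [ 0.7 -0.4 -0.4] [ 0.6289 -0.2776  0.0438]
wrist expected top of seated log px [241.5 298.1]
top expected top of seated log px [428.3 139.7]
t 24.7583
```

View pics/c_middle.png

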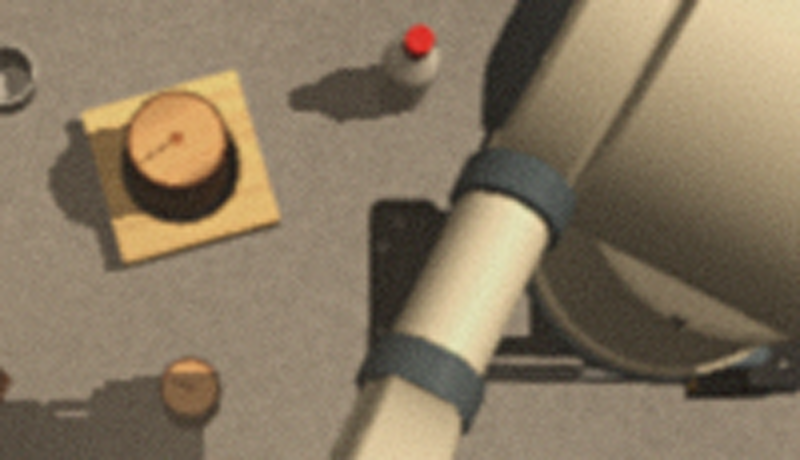

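The arm hides the medium stand in this view. I'll move over the thin log and look again before continuing, using both the top and scene cameras.

```bash
python3 - <<'E'
from h import *
P=np.load("P.npy",allow_pickle=True).item()
arm.move_to([P["thin"][0],P["thin"][1],.25],R); arm.sleep(.3)
t=arm.snapshot("top")[110:210,360:460,::-1]; s=arm.snapshot("scene")[180:350,200:400,::-1]
A=cv2.resize(t,(400,400),interpolation=cv2.INTER_CUBIC); B=cv2.resize(s,(400,340),interpolation=cv2.INTER_CUBIC)
cv2.imwrite("pics/c_mid2.png",np.hstack([A,np.vstack([B,np.zeros((60,400,3),np.uint8)])])); print(arm.current_t())
E
```

```text
25.8917
```

View pics/c_mid2.png

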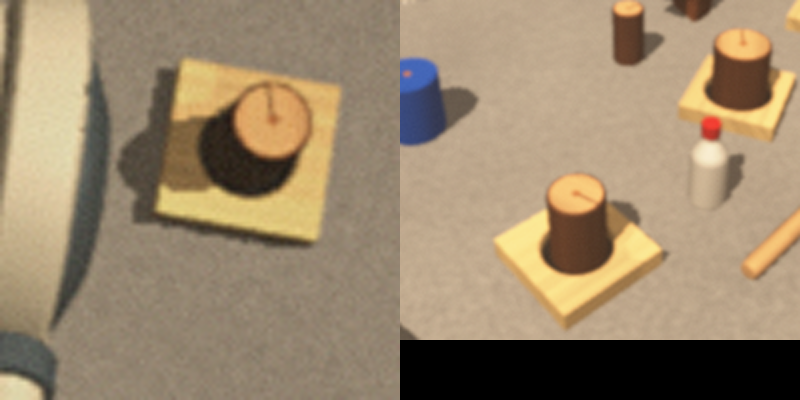

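The middle log's top is at (272,121), which is full-image (427.9,140.1); I expected (428.3,139.7). The scene view shows both logs upright inside their pockets. Next, the thin log.

```bash
python3 - <<'E'
from h import *
place("thin","narrow")
P=np.load("P.npy",allow_pickle=True).item()
arm.move_to([.42,-.10,.33],R); arm.sleep(.3)
t=arm.snapshot("top")[100:225,180:280,::-1]; s=arm.snapshot("scene")[120:330,220:460,::-1]
A=cv2.resize(t,(400,500),interpolation=cv2.INTER_CUBIC); B=cv2.resize(s,(400,350),interpolation=cv2.INTER_CUBIC)
cv2.imwrite("pics/c_thin.png",np.hstack([A,np.vstack([B,np.zeros((150,400,3),np.uint8)])])); print(arm.current_t())
E
```

```text
width 0.03957232020604727 pos [0.4518 0.0045 0.034 ] F [0.  0.8 1.1]
width 0.03963253344742822
F [-0.6 -0.4 -1.1]
F [-0.5 -0.4 -0.3] [0.6158 0.2577 0.0437]
wrist expected top of seated log px [491.8 290.3]
top expected top of seated log px [220.3 141.9]
t 36.7083
37.6333
```

View pics/c_thin.png

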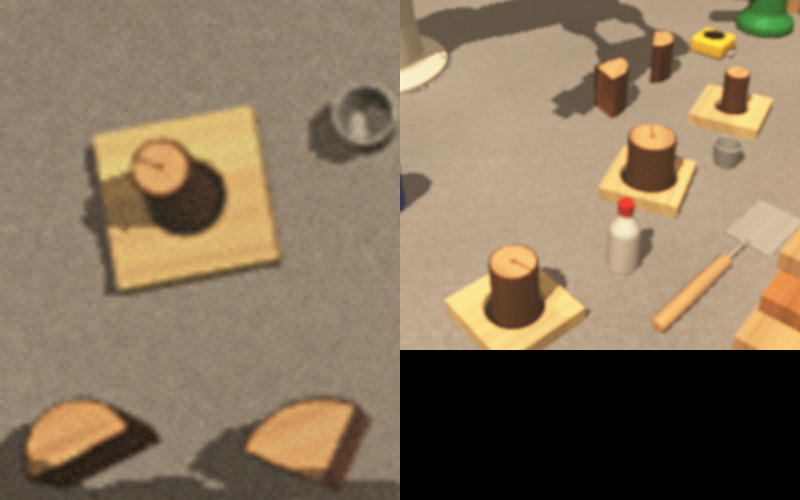

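The thin log's top is at (161,167), which is full-image (219.9,141.4); I expected (220.3,141.9). All three logs stand in their pockets, the split logs have not moved, and the arm is clear.

```bash
python3 -c "
from rig import arm
arm.sign_off(); print(arm.current_t())"
```

```text
the job is handed in; nothing more can be done
the job is handed in; nothing more can be done
```

All three round logs are standing in their own pockets: thick in wide first, then middle in medium, then thin in narrow. I signed off shortly after 37.6 s, against the 88 s limit; sign-off gives no verdict.

- **Seating:** After each release, the log's top centre was within about 0.7 px (roughly 2 mm) of where a seated, centred log should appear in the top view. All three look upright in the scene view. Height and lean were judged only from the pictures.
- **Grip:** The finger widths at each grasp were 65.4, 52.5 and 39.6 mm, which match the stated diameters of 66, 53 and 40 mm.
- **Left alone:** The two split logs stayed where they were, and I did not handle the blue and purple look-alikes. The arm was clear of everything when I signed off.
- **Failed check:** The first picture of the middle log was blocked by the arm, so I checked it again from a clear position before going on. No measurements disagreed.

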